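# Lock the rover's sensor boom with a quarter-turn thumbscrew

### The job

Take the orange thumbscrew from the plywood stand, put it through the slot near the tip of the rover's yellow boom and swing the boom until that slot lines up with the single slot in the metal lock plate beneath, so that the screw goes through both. Then press the screw down gently against its spring collar, give it a quarter turn so that it stays locked under the plate, and let go. Never force the screw, and leave the other things on the table alone.

Things in the scene. Friction and masses are not known exactly. Their poses are not given: they have to be found in the camera images.
- screw: Orange thumbscrew, about 60 g, upright in the stand's 24 mm hole, hanging by its flange. Origin on its axis at the flange's underside, z up. Flange: disc 35 mm across, z 0 to 4 mm. Above it a flat upright wing to grip: 30 mm long along its x, 12 mm thick along its y, z 4 to 38 mm.
- screw_foot (a point): Lowest point of the thumbscrew, 33.5 mm below the screw's origin. Above it the steel foot: a cross bar 18 mm long along the screw's x (parallel to the wing) and 6.5 mm wide, its upper face 26.5 mm below the origin (the lowest 2.5 mm is narrower, 14 x 4 mm). Between bar and flange a round 6.5 mm shank.
- stand: Plywood block 130 x 70 x 42 mm high, fixed. Origin at the centre of its underside, x along its length. Its screw hole (24 mm) is at x -30 mm, a smaller hole with the black knob bolt at x +35 mm.
- rover: Blue rover with four black wheels, about 320 x 270 mm, fixed (wheels chocked). Origin on the table below the vertical axis on which the yellow boom pivots, z up. The boom reaches towards the rover's -x. Over 40 N (all contacts added) between the screw and boom, collar or lock plate counts as forcing it.
- boom_hole (a point): Centre of the boom's slot at the boom's upper face, 160 mm from the pivot, 88 mm above the table. Axes turn with the boom: x along it to the pivot, z up. Slot 21.5 mm along x, 10 mm wide, through 10 mm thickness. The boom swings lightly and stays where left: from 0.52 rad counter-clockwise (from above) to 0.3 clockwise of the rover's -x; it starts 0.25 to 0.5 counter-clockwise.
- collar_top (a point): Centre of the top of the steel spring collar standing on the boom round its slot: 35 mm across, opening 23 mm, top 10 mm above the boom. The screw's flange presses on it: it starts to give at 4 N, then 1 N per mm, 6 mm at most. Pressed 3 to 6 mm, the cross bar is free below the lock plate and can turn either way; let go after a quarter turn it is held about 2.5 mm down.
- plate_mid (a point): Middle of the aluminium lock plate's upper face: fixed arc 8 mm thick, 11 mm below the boom's top, open below. Its one slot (same size and lie as the boom's, 160 mm from the pivot) is within 0.15 rad either way of this point, not measured. A screw through the boom only stands on the plate, flange 22.5 mm above the boom; over the slot it drops until the flange meets the collar.
- knob_bolt: Black round knob bolt (22 mm knob) in the other hole of the stand; to be left alone. Origin at the underside of the knob.
- spare_wheel: Black wheel with yellow hub, 60 mm across, 24 mm high, lying on the table to the right; leave alone. Origin under its centre.
- gear: Red gear, about 56 mm across, 12 mm high, lying on the table to the left; leave alone. Origin under its centre.
- small_wheel: Black wheel with red hub, 48 mm across, lying on the table to the right; leave alone. Origin under its centre.
- beam_piece: Green perforated beam, 16 x 120 x 10 mm, lying loose across the rover's deck behind the boom's pivot; leave alone. Origin under its centre.
- screwdriver: Red-handled screwdriver, about 200 mm long, lying on the table to the left; leave alone. Origin under its middle, x along it.
There are look-alikes about, which are no part of the job. Of the things shaped like the screw, the orange one is meant.

How it is judged:
On the way:
1. the screw is through both slots: its flange is less than 13 mm above the boom, centred within 4 mm (z of screw in the frame of boom_hole below 0.013 m and horizontal distance between screw and boom_hole below 0.004 m), for 0.1 s.
At the end, for the whole second after the job is handed in: The screw stands upright (within 0.12 rad) through boom and lock plate, centred in the boom's slot within 4 mm, its wing across the boom (more than 1.2 rad from the boom's length), held down with the flange 4 to 9.2 mm above the boom, at rest and let go (z of screw in the frame of boom_hole between 0.004 and 0.0092 m and horizontal distance between screw and boom_hole below 0.004 m and angle between the x axis of screw and the x axis of boom_hole, either way round above 1.2 rad and angle between screw's own z axis and vertical below 0.12 rad and linear speed of screw below 0.02 m/s); the robot touches nothing.
It fails at once if the screw is forced: contact forces between it and the rover, boom, collar or plate add up to more than 40 N (contact force between screw and rover above 40 N).
It fails at once if another thing on the table is moved by more than 20 mm (distance of any of knob_bolt, spare_wheel, gear, small_wheel, beam_piece, screwdriver from where it was at the start of the episode above 0.02 m).
It also fails if it takes over 64 s, if anything falls off the work surface, if the arm or the gripper's body presses on something with over 40 N, if the wrist force passes 120 N, or if a joint passes its speed limit or range.

### The arm

A 7-joint arm with a two-finger parallel gripper is mounted at the origin on the work surface. World frame = base frame: x ahead of the robot, y to its left, z up, the work surface at z = 0. Lengths are in m, angles in rad, forces in N, time in s.
With the tool pointing down it reaches from about 0.35 to 0.9 m from the base axis. Payload 7.2 kg.
Tool frame: the origin (TCP) lies midway between the tips of the shut fingers; the grasp point (between the pads) lies 19 mm behind it; z points along the fingers, y is the line along which they close (so a half turn about z gives the same grasp; the last joint's range is limited). The gripper opens to 88 mm and grips with 3 to 60 N. Pads are 20 mm wide; open, the fingers measure 115 mm over their backs; the gripper's body (75 mm by 178 mm) begins 61 mm behind the grasp point.
Start: joints at [1.136, 0.411, -0.013, 1.596, 0.006, 1.134, -0.082], TCP at [0.224, -0.583, 0.223] pointing down, gripper open.
Joint ranges: [-2.95, 2.95], [-0.29, 1.99], [-1.47, 1.44], [0.14, 2.54], [-1.03, 4.17], [0.13, 1.85], [-2.86, 2.86]. Speed limits (rad/s): [2.39, 2.39, 3.01, 3.01, 3.14, 3.14, 3.14].

### API

Orientations are given as a unit quaternion [w, x, y, z].
In Python, from bench import ctrl gives the robot as it stands. The module is installed in compiled form; this text tells all that it offers.
- The arm moves only by the tool play_rows, never from a script. Its argument "moves" is a list of rows, each a list of 7 numbers: the shift along the tool's x, y, z in m, then the turn, a rotation vector about the tool's x, y, z in rad, then the opening, from 0 (shut) to 1 (fully open). In form: [[tx, ty, tz, ax, ay, az, claw], ...]. A call has 1 to 10 rows; each row shifts and turns the commanded pose from where the row before left it, along the tool's axes as they then stand; what a row does not reach is not made up. A row lasts 1/10 s, in which the tool goes at most 50 mm and 8.59 degrees, less where a joint would pass 70% of its speed; a pose out of reach is approached as far as the arm can. A call is refused whole if a number of a shift passes 0.05 or a number of a turn 0.15, either way. A call with a gripper value outside its range is refused whole. The fingers move at their own pace and stop on an object; "force" is the grip in N (left out, the last holds). Time passes only in rows, so rows that do not move let the fingers close. It gives the time, the measured TCP pose, the force, the opening and the grip force at its end, in the units of the state.
- ctrl.sense(): the state, without advancing time (a new reading comes with each control period).
- ctrl.read_camera(name): name is "side" or "top"; returns a dict with "img" (480x640x3 uint8, red, green, blue), "range_z" (480x640 float32, m along the optical axis (not along the pixel's ray), 0 where there is no reading), "mtx" (3x3 intrinsics, pixels), "R" (3x3) and "t" (3): a world point X has camera coordinates R X + t. Camera axes: x right, y down, z forward; pixel columns grow to the right and rows downward; lengths in m; the calibration is good to about 2 mm. A picture is of the moment at which its call begins.
- ctrl.job_done(): hands the job in; it is judged then, once.
The state is a dict: "time": time; "joint_positions": joint angles; "qd": joint speeds; "joint_efforts": joint torques, N m; "eef_pos": TCP position; "ee_rot": TCP orientation; "ft_force": force on the tool from outside, world axes, zero at the start; "wrist_torque": the same for the moment, N m; "gripper_width": opening from 0.0 (shut) to 1.0 (fully open); "gripper_force": force on a finger pad.
Only numpy, scipy, OpenCV 4.12 (cv2) and the standard library are available. Lean on these libraries where they do the work, as an engineer would, in place of code of your own. Each camera call takes 0.05 s, during which the arm holds its last target. There are 200 camera calls.

## Working session

There is one attempt and no reset: what is moved stays moved. The work goes in short steps, Python scripts to look and compute and a tool call to move; the robot and the scene stay as the last step left them, time stands still between calls to the robot, and variables do not carry over. Pictures are saved under pics/ and viewed, at most 10 in all, crops included, and the job is handed in when it is done.

Besides the shell and the picture viewer there is one more tool, called as name([rows], argument=value, ...), one row to a line, values as JSON. play_rows: Moves the arm, as the interface text tells. Its arguments: {"type":"object","properties":{"moves":{"type":"array"},"force":{"type":"number"}},"required":["moves"]}

```bash
mkdir -p pics
cat > h.py <<'E'
import numpy as np, cv2
from bench import ctrl
def shot(n,name=None):
    c=ctrl.read_camera(n)
    if name: cv2.imwrite(f'pics/{name}.png',c['img'][:,:,::-1]); np.savez(f'pics/{name}.npz',**c)
    return c
def cloud(c):
    v,u=np.mgrid[0:480,0:640]; z=c['range_z']
    P=np.stack([u,v,np.ones_like(u)],-1)@np.linalg.inv(c['mtx']).T*z[...,None]
    return (P-c['t'])@c['R']
E
python3 - <<'E'
from h import *
print(ctrl.sense())
for n in('top','side'):
    c=shot(n,n+'0'); print(n,c['mtx'].tolist(),(-c['R'].T@c['t']).round(3),c['R'].round(2).tolist())
E
```

```text
{'time': 0.0, 'joint_positions': array([ 1.13584461,  0.41188755, -0.01270833,  1.59702918,  0.00561679,
        1.13427445, -0.08213302]), 'qd': array([-9.89916483e-04, -1.57515327e-04,  1.50465456e-03, -4.59415636e-05,
        1.29372699e-03, -9.20865785e-04, -1.68763276e-03]), 'joint_efforts': array([ 1.98461203e-04, -5.87952733e+01,  6.41392674e-01, -2.91075665e+01,
       -5.38058742e-02,  1.84164592e-02,  1.58231996e-04]), 'eef_pos': array([ 0.22389381, -0.58299456,  0.22182287]), 'ee_rot': array([-7.54181678e-04,  9.83224722e-01,  1.82396646e-01, -2.04519615e-04]), 'ft_force': array([-1.0464955 ,  0.08139245,  0.63883482]), 'wrist_torque': array([ 0.00406502, -0.05074128,  0.02704723]), 'gripper_force': 0.0, 'gripper_width': 1.0001828285353576}
top [[465.98410116637535, 0.0, 317.7836294033333], [0.0, 465.98410116637535, 237.15382246780035], [0.0, 0.0, 1.0]] [0.445 0.022 1.368] [[0.02, -1.0, -0.01], [-0.99, -0.02, -0.12], [0.12, 0.01, -0.99]]
side [[571.2461296418667, 0.0, 321.8574381563608], [0.0, 571.2461296418667, 233.9344068880334], [0.0, 0.0, 1.0]] [-0.28   1.022  0.862] [[-0.77, -0.64, -0.03], [-0.31, 0.4, -0.86], [0.56, -0.65, -0.51]]
```

View pics/top0.png

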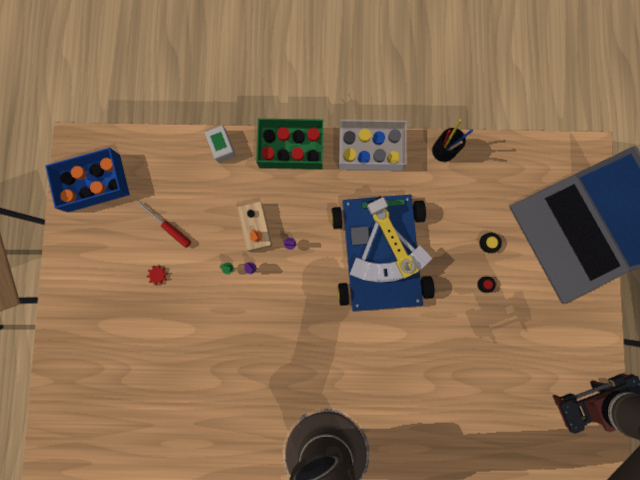

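View pics/side0.png

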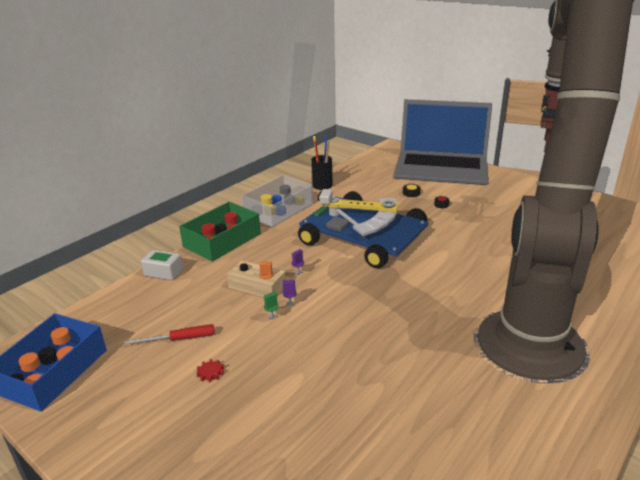

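Top view: the orange screw is in the stand at about (255,236), with the black knob at (251,213). Look-alikes are green (227,268), purple (250,268), purple (290,243) and the orange round pieces in the blue bin (~(96,187), (106,164), (67,195)). I choose (255,236), because it is the only orange one in the stand. The boom runs from pivot (378,206) to a slot near (408,267), and the plate has a dark slot near (386,272). Next is a close crop.

Run:
```python
from h import *
c=np.load('pics/top0.npz');im=c['img'][:,:,::-1];P=cloud(c)
a=cv2.resize(im[190:290,220:310],None,fx=4,fy=4,interpolation=cv2.INTER_CUBIC)
b=cv2.resize(im[190:290,340:440],None,fx=4,fy=4,interpolation=cv2.INTER_CUBIC)
cv2.imwrite('pics/crop1.png',np.hstack([a,b]))
hsv=cv2.cvtColor(c['img'],cv2.COLOR_RGB2HSV)
X,Y,Z=P[...,0],P[...,1],P[...,2]
box=np.zeros((480,640),bool); box[225:245,245:268]=1
m=box&(hsv[...,1]>190)&(hsv[...,0]<14)&(hsv[...,2]>90)
print('orange',m.sum(),[ (np.round(P[v,u],3).tolist(),(u,v)) for v,u in np.argwhere(m)[::6]])
top=m&(Z>.07); p=P[top]; print('wing top',len(p),p.mean(0),p.max(0),p.min(0))
st=np.zeros_like(box);st[195:255,235:275]=1
s=st&(Z>.035)&(Z<.048); r=cv2.minAreaRect((P[s][:,:2]*1000).astype(np.float32)); print('stand',r,s.sum(),np.median(P[s][:,2]))
bx=np.zeros_like(box);bx[195:285,355:435]=1
yb=bx&(hsv[...,0]>20)&(hsv[...,0]<33)&(hsv[...,1]>150)&(Z>.07)
p=P[yb];print('boom',len(p),np.median(p[:,2]));r=cv2.minAreaRect((p[:,:2]*1000).astype(np.float32));print(r)
for uv in[(408,267),(407,265),(386,272),(378,206),(400,280),(360,268)]: print(uv,P[uv[1],uv[0]].round(3))
```

```text
orange 95 [([0.616, 0.215, 0.083], (np.int64(252), np.int64(230))), ([0.619, 0.213, 0.043], (np.int64(255), np.int64(231))), ([0.611, 0.213, 0.081], (np.int64(253), np.int64(232))), ([0.615, 0.2, 0.051], (np.int64(259), np.int64(232))), ([0.613, 0.209, 0.049], (np.int64(256), np.int64(233))), ([0.606, 0.216, 0.079], (np.int64(252), np.int64(234))), ([0.61, 0.203, 0.05], (np.int64(258), np.int64(234))), ([0.603, 0.21, 0.08], (np.int64(254), np.int64(235))), ([0.607, 0.197, 0.051], (np.int64(260), np.int64(235))), ([0.6, 0.204, 0.078], (np.int64(256), np.int64(236))), ([0.601, 0.223, 0.049], (np.int64(251), np.int64(237))), ([0.597, 0.201, 0.082], (np.int64(257), np.int64(237))), ([0.595, 0.213, 0.076], (np.int64(253), np.int64(238))), ([0.598, 0.199, 0.051], (np.int64(259), np.int64(238))), ([0.592, 0.205, 0.074], (np.int64(256), np.int64(239))), ([0.589, 0.207, 0.079], (np.int64(255), np.int64(240)))]
wing top 48 [0.60231049 0.2096874  0.07985746] [0.61682978 0.21882909 0.08691058] [0.58903762 0.19940629 0.07041184]
stand ((634.4819946289062, 218.52508544921875), (131.84454345703125, 70.71316528320312), 14.292848587036133) 942 0.04293346559006274
boom 648 0.08908354156199005
((537.4813232421875, -80.6478271484375), (192.8863983154297, 266.631591796875), 26.66166877746582)
(408, 267) [ 0.522 -0.219  0.077]
(407, 265) [ 0.527 -0.216  0.078]
(386, 272) [ 0.509 -0.163  0.047]
(378, 206) [ 0.685 -0.131  0.115]
(400, 280) [ 0.487 -0.202  0.046]
(360, 268) [ 0.517 -0.086  0.078]
```

View pics/crop1.png

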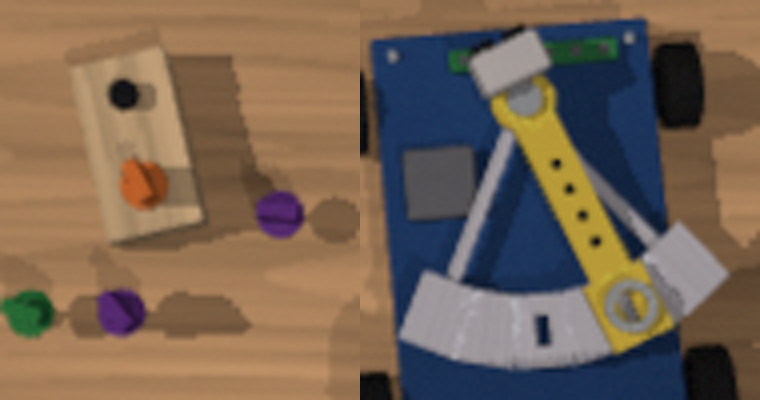

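The crop confirms the orange screw, with its wing running from (128,165) to (155,205) in the crop. The boom collar is at (631,305), which is top pixel (407.4,265.9), the pivot bolt at (526,97), and the plate slot at (543,330), which is (385.4,272.1).

```bash
cat >> h.py <<'E'
def ray(c,u,v,z):
    d=c['R'].T@(np.linalg.inv(c['mtx'])@[u,v,1.]); o=-c['R'].T@c['t']
    return o+d*(z-o[2])/d[2]
def yaw(q=None):
    w,x,y,z=ctrl.sense()['ee_rot'] if q is None else q
    return np.arctan2(2*(x*y+w*z),1-2*(y*y+z*z))
def goto(p,psi):
    """remaining move in tool axes (tool pointing down): shift and turn about tool z"""
    s=ctrl.sense();a=yaw();d=np.array(p)-s['eef_pos']
    ex=np.array([np.cos(a),np.sin(a),0]);ey=np.array([np.sin(a),-np.cos(a),0])
    return (d@ex).round(4),(d@ey).round(4),(-d[2]).round(4),'az',round(-(((psi-a)+np.pi)%(2*np.pi)-np.pi),4)
E
python3 - <<'E'
from h import *
c=dict(np.load('pics/top0.npz'));P=cloud(c);Z=P[...,2]
hsv=cv2.cvtColor(c['img'],cv2.COLOR_RGB2HSV)
box=np.zeros((480,640),bool); box[225:248,245:268]=1
m=box&(hsv[...,1]>180)&(hsv[...,0]<14)&(Z>.074)
r=cv2.minAreaRect((P[m][:,:2]*1000).astype(np.float32));print('wing',r,m.sum())
x=P[m][:,:2]-P[m][:,:2].mean(0);w,V=np.linalg.eigh(x.T@x);print('pca',np.degrees(np.arctan2(V[1,1],V[0,1]))%180,P[m].mean(0))
col=ray(c,407.4,265.9,.098);piv=ray(c,381.1,213.9,.10);sl=ray(c,385.4,272.1,.077)
# yellow hub disc near pivot: refine collar with gray mask
print('collar',col,'pivot',piv,P[214,381],'slot',sl)
for a in(col,sl): d=(piv-a)[:2];print(np.hypot(*d),np.degrees(np.arctan2(d[1],d[0])))
bx=np.zeros_like(box);bx[205:285,370:435]=1
yb=bx&(hsv[...,0]>20)&(hsv[...,0]<33)&(hsv[...,1]>150)&(Z>.08)&(Z<.097)
k=cv2.morphologyEx(yb.astype(np.uint8),cv2.MORPH_CLOSE,np.ones((9,9)))
n,l,s,ce=cv2.connectedComponentsWithStats(k);i=1+s[1:,4].argmax();vu=np.argwhere(l==i)
W=np.array([ray(c,u,v,.088) for v,u in vu])[:,:2]
print('boom rect',cv2.minAreaRect((W*1000).astype(np.float32)),len(W))
print('goto',goto([.604,.2105,.15],np.radians(34)))
E
```

```text
wing ((602.49365234375, 210.46408081054688), (29.094440460205078, 11.546133041381836), 28.61487579345703) 45
pca 26.548398760712132 [0.60288533 0.21024948 0.0803834 ]
collar [ 0.52381826 -0.21364796  0.098     ] pivot [ 0.66558802 -0.14140177  0.1       ] [ 0.66710179 -0.14245822  0.0896579 ] slot [ 0.5068245  -0.15676641  0.077     ]
0.15911686939588543 27.003491729104148
0.1595052603034558 5.52769357869593
boom rect ((587.8325805664062, -180.43348693847656), (193.0874481201172, 42.649723052978516), 27.018430709838867) 842
goto (np.float64(0.6394), np.float64(-0.6044), np.float64(0.0719), 'az', np.float64(-0.2266))
```

play_rows([
  [0.032,-0.03,0,0,0,0,0.6],
  [0.032,-0.03,0,0,0,0,0.6],
  [0.032,-0.03,0,0,0,0,0.6],
  [0.032,-0.03,0,0,0,0,0.6],
  [0.032,-0.03,0,0,0,0,0.6],
  [0.032,-0.03,0,0,0,0,0.6],
  [0.032,-0.03,0,0,0,0,0.6],
  [0.032,-0.03,0,0,0,0,0.6],
  [0.032,-0.03,0,0,0,0,0.6],
  [0.032,-0.03,0,0,0,0,0.6],
], force=20)

```text
time: 1.1
eef_pos: [0.4155, -0.1869, 0.2226]
ee_rot: [0.0, 0.983, 0.182, -0.0]
ft_force: [1.0, 0.3, 0.1]
gripper_width: 0.601
gripper_force: 0.0
```

play_rows([
  [0.032,-0.03,0,0,0,0,0.6],
  [0.032,-0.03,0,0,0,0,0.6],
  [0.032,-0.03,0,0,0,0,0.6],
  [0.032,-0.03,0,0,0,0,0.6],
  [0.032,-0.03,0,0,0,0,0.6],
  [0.032,-0.03,0,0,0,0,0.6],
  [0.032,-0.03,0,0,0,0,0.6],
  [0.032,-0.03,0,0,0,0,0.6],
  [0,0,0,0,0,-0.12,0.6],
  [0,0,0,0,0,0,0.6],
])

```text
time: 2.1
eef_pos: [0.5678, 0.1287, 0.2218]
ee_rot: [-0.0, 0.97, 0.243, -0.001]
ft_force: [-0.1, -0.8, -0.0]
gripper_width: 0.605
gripper_force: 0.0
```

Run:
```python
from h import *
s=ctrl.sense();print(s['time'],s['eef_pos'],np.degrees(yaw()),s['joint_positions'].round(2),s['ft_force'],goto([.604,.2105,.15],np.radians(28)))
```

```text
2.1 [0.56779904 0.12871477 0.22176835] 28.161679510161996 [ 0.07  0.39 -0.49  1.68  0.2   1.13 -1.56] [-0.05668678 -0.80146387 -0.03375598] (np.float64(0.0705), np.float64(-0.055), np.float64(0.0718), 'az', np.float64(0.0028))
```

play_rows([
  [0.035,-0.0275,0,0,0,0,0.6],
  [0.0355,-0.0275,0,0,0,0,0.6],
  [0,0,0.04,0,0,0,0.6],
  [0,0,0.03,0,0,0,0.6],
  [0,0,0,0,0,0,0.6],
])

```text
time: 2.6
eef_pos: [0.6023, 0.206, 0.1481]
ee_rot: [0.001, 0.971, 0.239, -0.004]
ft_force: [-1.0, 0.2, -0.3]
gripper_width: 0.597
gripper_force: 0.0
```

Run:
```python
from h import *
s=ctrl.sense();print(s['time'],s['eef_pos'],goto([.604,.2105,.05],np.radians(28)))
a=shot('side','s1')['img'];b=shot('top','t1')['img']
f=lambda i,u,v:cv2.resize(i[v-45:v+45,u-40:u+40],None,fx=4.5,fy=4.5,interpolation=cv2.INTER_CUBIC)
cv2.imwrite('pics/c2.png',np.hstack([f(a,260,265),f(b,255,225)])[:,:,::-1])
```

```text
2.6 [0.60226599 0.20601027 0.14810204] (np.float64(0.0036), np.float64(-0.0032), np.float64(0.0981), 'az', np.float64(-0.0057))
```

View pics/c2.png

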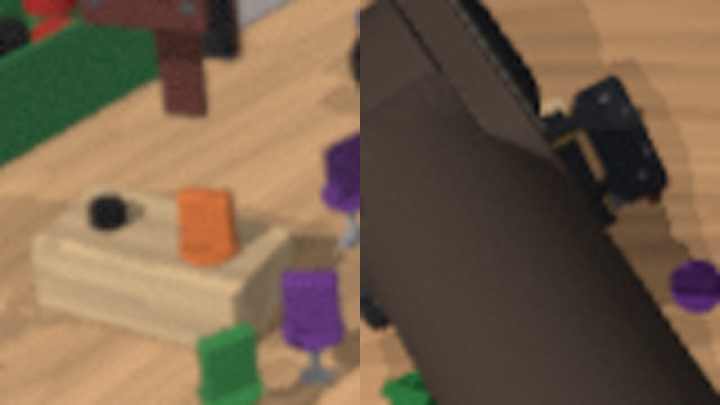

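The side crop shows a finger directly above the orange wing at (207,222), and the neighbours are clear. Next is the descent.

play_rows([
  [0.001,-0.001,0.03,0,0,0,0.6],
  [0.001,-0.001,0.03,0,0,0,0.6],
  [0,0,0.02,0,0,0,0.6],
  [0,0,0.01,0,0,0,0.6],
  [0,0,0,0,0,0,0.6],
  [0,0,0,0,0,0,0.6],
])

```text
time: 3.3
eef_pos: [0.6067, 0.2117, 0.0645]
ee_rot: [-0.0, 0.971, 0.241, 0.001]
ft_force: [-0.2, -0.0, 0.2]
gripper_width: 0.598
gripper_force: 0.0
```

Run:
```python
from h import *
s=ctrl.sense();print(s['time'],s['eef_pos'],s['ft_force'],np.degrees(yaw()),goto([.604,.2105,.05],np.radians(28)))
```

```text
3.3 [0.60668264 0.21168085 0.06447517] [-0.22346263 -0.03085486  0.18940383] 27.84022592399197 (np.float64(-0.0029), np.float64(-0.0002), np.float64(0.0145), 'az', np.float64(-0.0028))
```

play_rows([
  [-0.002,0,0.008,0,0,0,0.6],
  [-0.001,0,0.0065,0,0,0,0.6],
  [0,0,0,0,0,0,0.6],
  [0,0,0,0,0,0,0.6],
])

```text
time: 3.7
eef_pos: [0.6027, 0.2101, 0.048]
ee_rot: [0.0, 0.971, 0.241, -0.0]
ft_force: [-0.4, -0.7, -0.2]
gripper_width: 0.604
gripper_force: 0.0
```

play_rows([
  [0,0,0,0,0,0,0.3],
  [0,0,0,0,0,0,0.1],
  [0,0,0,0,0,0,0.05],
  [0,0,0,0,0,0,0],
  [0,0,0,0,0,0,0],
  [0,0,0,0,0,0,0],
  [0,0,0,0,0,0,0],
], force=20)

```text
time: 4.4
eef_pos: [0.6029, 0.2101, 0.0482]
ee_rot: [0.0, 0.971, 0.241, 0.0]
ft_force: [-0.1, 0.6, -0.0]
gripper_width: 0.134
gripper_force: 20.0
```

Run:
```python
from h import *
s=ctrl.sense();print(s['time'],s['eef_pos'],s['ft_force'],np.degrees(yaw()),s['gripper_force'],s['gripper_width']*88)
```

```text
4.4 [0.60293671 0.21014148 0.04818573] [-0.0752101   0.58720498 -0.01339049] 27.89135033580251 19.999819099903107 11.779742823708853
```

play_rows([
  [0,0,-0.01,0,0,0,0],
  [0,0,-0.03,0,0,0,0],
  [0,0,-0.04,0,0,0,0],
  [0,0,-0.04,0,0,0,0],
  [0,0,-0.04,0,0,0,0],
  [0,0,0,0,0,0,0],
], force=25)

```text
time: 5.0
eef_pos: [0.6055, 0.2118, 0.2153]
ee_rot: [-0.001, 0.971, 0.241, 0.005]
ft_force: [-0.2, 0.8, 0.5]
gripper_width: 0.135
gripper_force: 25.0
```

play_rows([
  [-0.0268,0.0338,0,0,0,0,0],
  [-0.0268,0.0338,0,0,0,0,0],
  [-0.0268,0.0338,0,0,0,0,0],
  [-0.0268,0.0338,0,0,0,0,0],
  [-0.0268,0.0338,0,0,0,0,0],
  [-0.0268,0.0338,0,0,0,0,0],
  [-0.0268,0.0338,0,0,0,0,0],
  [-0.0268,0.0338,0,0,0,0,0],
  [-0.0268,0.0338,0,0,0,0,0],
  [-0.0268,0.0338,0,0,0,0.015,0],
])

```text
time: 6.0
eef_pos: [0.5234, -0.2156, 0.2084]
ee_rot: [0.0, 0.972, 0.234, 0.0]
ft_force: [0.6, -1.0, -0.7]
gripper_width: 0.137
gripper_force: 25.0
```

play_rows([
  [0,0,0,0,0,0,0],
  [0,0,0,0,0,0,0],
])

```text
time: 6.2
eef_pos: [0.5236, -0.2149, 0.208]
ee_rot: [-0.0, 0.973, 0.232, -0.0]
ft_force: [0.3, 1.5, -0.3]
gripper_width: 0.137
gripper_force: 25.0
```

Run:
```python
from h import *
s=ctrl.sense();print(s['time'],s['eef_pos'],np.degrees(yaw()),s['gripper_force'],s['gripper_width']*88,s['joint_positions'].round(2),goto([.5238,-.2136,.16],np.radians(27)))
c=shot('side','s2');i=c['img'];b=shot('top','t2')['img']
p=c['R']@s['eef_pos']+c['t'];p=c['mtx']@p;u,v=(p[:2]/p[2]).astype(int);print(u,v)
f=lambda i,u,v:cv2.resize(i[v-40:v+60,u-40:u+40],None,fx=5,fy=5,interpolation=cv2.INTER_CUBIC)
cv2.imwrite('pics/c3.png',np.hstack([f(i,u,v),f(b,405,260)])[:,:,::-1])
```

```text
6.2 [ 0.52357118 -0.21494625  0.20804291] 26.88497361784899 25.000158548355103 12.015189406887528 [ 0.6   0.35 -0.38  1.74  0.15  1.08 -0.93] (np.float64(0.0008), np.float64(-0.0011), np.float64(0.048), 'az', np.float64(-0.002))
390 167
```

View pics/c3.png

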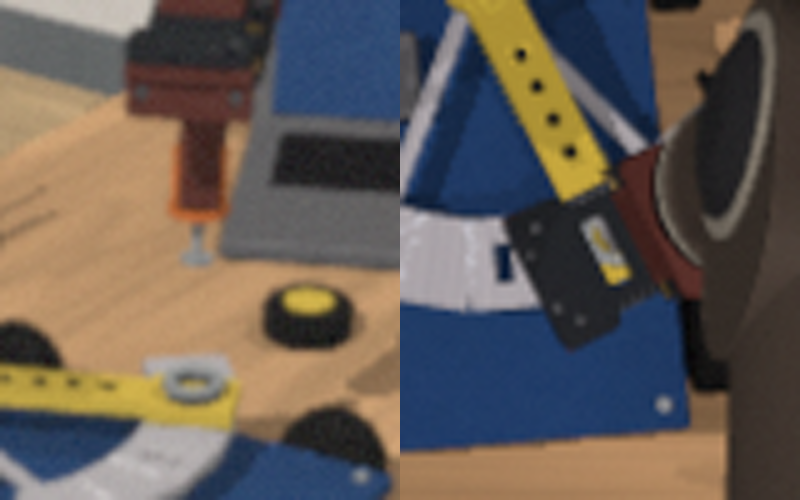

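Side crop: the screw is held upright, with the foot at (196,262), flange centre about (199,213), and finger centre about 202. The collar is below at (193,380). I'll cross-check the collar and foot in this camera.

Run:
```python
from h import *
c=dict(np.load('pics/s2.npz'))
f=lambda X:(lambda p:(p[:2]/p[2]).round(1))(c['mtx']@(c['R']@np.array(X)+c['t']))
g=lambda x,y:(350+x/5-.4,127+y/5-.4)
print('foot pred',f([.5236,-.2149,.2080-.0397]),'seen',g(196,262),'flange pred',f([.5236,-.2149,.2038]),'seen',g(199,213))
print('collar pred',f([.5238,-.2136,.098]),'seen',g(193,379), ray(c,*g(193,379),.098))
```

```text
foot pred [389.8 180.2] seen (388.8, 179.0) flange pred [390.2 168.6] seen (389.40000000000003, 169.2)
collar pred [388.6 202.5] seen (388.20000000000005, 202.4) [ 0.5250901  -0.21321756  0.098     ]
```

play_rows([
  [0,-0.001,0.02,0,0,0,0],
  [0,0,0.02,0,0,0,0],
  [0,0,0.02,0,0,0,0],
  [0,0,0.008,0,0,0,0],
  [0,0,0,0,0,0,0],
  [0,0,0,0,0,0,0],
  [0,0,0,0,0,0,0],
])

```text
time: 7.0
eef_pos: [0.5245, -0.213, 0.1413]
ee_rot: [0.0, 0.972, 0.234, 0.001]
ft_force: [0.0, 0.2, -0.4]
gripper_width: 0.139
gripper_force: 25.0
```

Run:
```python
from h import *
s=ctrl.sense();print(s['time'],s['eef_pos'],np.degrees(yaw()),s['ft_force'],goto([.5233,-.2140,.128],np.radians(27)))
```

```text
7.0 [ 0.52450951 -0.21296761  0.14125441] 27.058724722629144 [ 0.0415855   0.15696936 -0.43752461] (np.float64(-0.0015), np.float64(0.0004), np.float64(0.0133), 'az', np.float64(0.001))
```

play_rows([
  [-0.0015,0.0005,0.004,0,0,0,0],
  [0,0,0.004,0,0,0,0],
  [0,0,0.003,0,0,0,0],
  [0,0,0,0,0,0,0],
  [0,0,0,0,0,0,0],
])

```text
time: 7.5
eef_pos: [0.5226, -0.2142, 0.129]
ee_rot: [-0.0, 0.972, 0.234, -0.0]
ft_force: [0.6, 0.8, -0.7]
gripper_width: 0.136
gripper_force: 25.0
```

play_rows([
  [0,0,0.002,0,0,0,0],
  [0,0,0.002,0,0,0,0],
  [0,0,0,0,0,0,0],
  [0,0,0,0,0,0,0],
])

```text
time: 7.9
eef_pos: [0.5226, -0.2142, 0.1251]
ee_rot: [-0.0, 0.972, 0.234, -0.0]
ft_force: [-0.3, 0.3, 0.0]
gripper_width: 0.135
gripper_force: 25.0
```

play_rows([
  [0,0,0.002,0,0,0,0],
  [0,0,0.0015,0,0,0,0],
  [0,0,0,0,0,0,0],
  [0,0,0,0,0,0,0],
])

```text
time: 8.3
eef_pos: [0.5226, -0.2142, 0.1216]
ee_rot: [-0.0, 0.972, 0.234, -0.0]
ft_force: [-0.1, 0.3, -0.2]
gripper_width: 0.133
gripper_force: 25.0
```

play_rows([
  [0,0,0.001,0,0,0,0],
  [0,0,0.001,0,0,0,0],
  [0,0,0,0,0,0,0],
])

```text
time: 8.6
eef_pos: [0.5225, -0.2142, 0.1195]
ee_rot: [-0.0, 0.972, 0.234, -0.0]
ft_force: [-0.0, 0.4, -0.0]
gripper_width: 0.136
gripper_force: 25.0
```

The foot is 8 mm into the boom slot with no force on it. Next I swing clockwise about the pivot, keeping just above the plate.

play_rows([
  [0.0001,-0.0048,0,0,0,0.03,0],
  [0.0001,-0.0048,0,0,0,0.03,0],
  [0.0001,-0.0048,0,0,0,0.03,0],
  [0.0001,-0.0048,0,0,0,0.03,0],
  [0.0001,-0.0048,0,0,0,0.03,0],
  [0.0001,-0.0048,0,0,0,0.03,0],
  [0.0001,-0.0048,0,0,0,0.03,0],
  [0.0001,-0.0048,0,0,0,0.03,0],
  [0.0001,-0.0048,0,0,0,0.03,0],
  [0,0,0,0,0,0,0],
])

```text
time: 9.6
eef_pos: [0.5086, -0.1729, 0.1197]
ee_rot: [-0.0, 0.995, 0.101, 0.0]
ft_force: [-0.0, 0.1, -0.3]
gripper_width: 0.132
gripper_force: 25.0
```

Run:
```python
from h import *
s=ctrl.sense();print(s['time'],s['eef_pos'],np.degrees(yaw()),s['ft_force'],s['gripper_width']*88,goto([.5060,-.1565,.1195],np.radians(5.5)))
d=np.array([.6656,-.1414])-s['eef_pos'][:2];print(np.hypot(*d),np.degrees(np.arctan2(d[1],d[0])))
```

```text
9.6 [ 0.50858345 -0.17287553  0.11971525] 11.588284844318073 [-0.01041014  0.06997756 -0.30285277] 11.577874476474516 (np.float64(0.0008), np.float64(-0.0166), np.float64(0.0002), 'az', np.float64(0.1063))
0.16014027053289656 11.335270096544722
```

play_rows([
  [0.0002,-0.0041,0,0,0,0.026,0],
  [0.0002,-0.0041,0,0,0,0.026,0],
  [0.0002,-0.0041,0,0,0,0.026,0],
  [0.0002,-0.0041,0,0,0,0.026,0],
  [0,0,0,0,0,0,0],
  [0,0,0,0,0,0,0],
])

```text
time: 10.2
eef_pos: [0.5065, -0.1574, 0.1196]
ee_rot: [0.0, 0.999, 0.049, -0.0]
ft_force: [-2.1, 0.2, 0.2]
gripper_width: 0.136
gripper_force: 25.0
```

Run:
```python
from h import *
s=ctrl.sense();print(s['time'],s['eef_pos'],np.degrees(yaw()),s['ft_force'],s['gripper_width']*88,goto([.5063,-.1567,.1195],np.radians(5.5)))
c=shot('top','t3');a=shot('side','s3');
f=lambda i,u,v:cv2.resize(i[v-30:v+30,u-40:u+40],None,fx=5,fy=5,interpolation=cv2.INTER_CUBIC)
p=a['mtx']@(a['R']@s['eef_pos']+a['t']);u,v=(p[:2]/p[2]).astype(int);print(u,v)
cv2.imwrite('pics/c4.png',np.hstack([f(a['img'],u,v),f(c['img'],386,265)])[:,:,::-1])
```

```text
10.2 [ 0.50654732 -0.15738195  0.11963787] 5.67435924578644 [-2.07136609  0.23110422  0.16944042] 11.938533926267182 (np.float64(-0.0002), np.float64(-0.0007), np.float64(0.0001), 'az', np.float64(0.003))
382 204
```

View pics/c4.png

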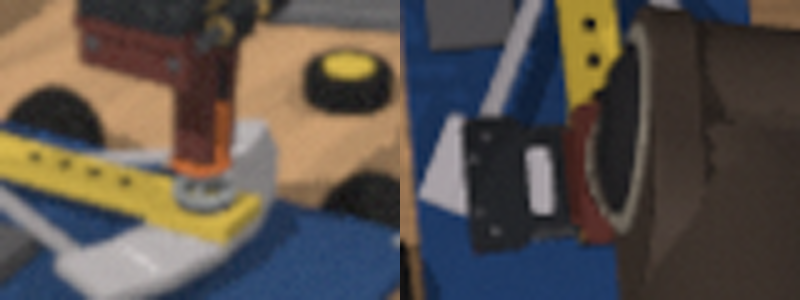

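The side crop shows the screw standing in the collar at (205,190) and the boom swung along with it. Next I probe downward.

play_rows([
  [-0.0005,-0.0007,0.0015,0,0,0,0],
  [0,0,0.0015,0,0,0,0],
  [0,0,0,0,0,0,0],
  [0,0,0,0,0,0,0],
])

```text
time: 10.7
eef_pos: [0.5063, -0.1565, 0.1166]
ee_rot: [0.0, 0.999, 0.049, 0.0]
ft_force: [-0.9, -0.6, -0.7]
gripper_width: 0.133
gripper_force: 25.0
```

play_rows([
  [0,0,0.001,0,0,0,0],
  [0,0,0.001,0,0,0,0],
  [0,0,0,0,0,0,0],
])

```text
time: 11.0
eef_pos: [0.5062, -0.1565, 0.1145]
ee_rot: [-0.0, 0.999, 0.049, 0.0]
ft_force: [-0.2, -1.1, -0.7]
gripper_width: 0.134
gripper_force: 25.0
```

play_rows([
  [0,0,0.001,0,0,0,0],
  [0,0,0.001,0,0,0,0],
  [0,0,0,0,0,0,0],
])

```text
time: 11.3
eef_pos: [0.5061, -0.1565, 0.1125]
ee_rot: [-0.0, 0.999, 0.049, -0.0]
ft_force: [-0.5, -0.2, -0.5]
gripper_width: 0.138
gripper_force: 25.0
```

play_rows([
  [0,0,0.001,0,0,0,0],
  [0,0,0.001,0,0,0,0],
  [0,0,0,0,0,0,0],
])

```text
time: 11.6
eef_pos: [0.5061, -0.1565, 0.1105]
ee_rot: [-0.0, 0.999, 0.049, -0.0]
ft_force: [-0.5, 0.2, -0.6]
gripper_width: 0.135
gripper_force: 25.0
```

play_rows([
  [0,0,0.001,0,0,0,0],
  [0,0,0.001,0,0,0,0],
  [0,0,0,0,0,0,0],
])

```text
time: 11.9
eef_pos: [0.5061, -0.1565, 0.1085]
ee_rot: [-0.0, 0.999, 0.049, -0.0]
ft_force: [0.8, -0.3, -0.5]
gripper_width: 0.134
gripper_force: 25.0
```

play_rows([
  [0,0,0.001,0,0,0,0],
  [0,0,0.001,0,0,0,0],
  [0,0,0.001,0,0,0,0],
  [0,0,0,0,0,0,0],
  [0,0,0,0,0,0,0],
], force=30)

```text
time: 12.4
eef_pos: [0.5062, -0.1565, 0.1056]
ee_rot: [-0.0, 0.999, 0.049, -0.0]
ft_force: [0.7, -0.2, -1.2]
gripper_width: 0.134
gripper_force: 30.0
```

play_rows([
  [0,0,0.001,0,0,0,0],
  [0,0,0.001,0,0,0,0],
  [0,0,0,0,0,0,0],
  [0,0,0,0,0,0,0],
])

```text
time: 12.8
eef_pos: [0.5062, -0.1566, 0.1039]
ee_rot: [0.0, 0.999, 0.049, 0.0]
ft_force: [-1.6, -0.1, 3.7]
gripper_width: 0.133
gripper_force: 30.0
```

The flange met the collar at TCP 0.104, as predicted. Next I press about 4.5 mm.

play_rows([
  [0,0,0.001,0,0,0,0],
  [0,0,0.001,0,0,0,0],
  [0,0,0.001,0,0,0,0],
  [0,0,0,0,0,0,0],
  [0,0,0,0,0,0,0],
])

```text
time: 13.3
eef_pos: [0.5063, -0.1566, 0.1009]
ee_rot: [0.0, 0.999, 0.049, 0.0]
ft_force: [-2.2, -0.0, 6.7]
gripper_width: 0.138
gripper_force: 30.0
```

play_rows([
  [0,0,0.001,0,0,0,0],
  [0,0,0.001,0,0,0,0],
  [0,0,0,0,0,0,0],
  [0,0,0,0,0,0,0],
])

```text
time: 13.7
eef_pos: [0.5063, -0.1567, 0.099]
ee_rot: [0.0, 0.999, 0.049, 0.0]
ft_force: [-1.9, -0.3, 7.8]
gripper_width: 0.138
gripper_force: 30.0
```

play_rows([
  [0,0,0,0,0,-0.06,0],
  [0,0,0,0,0,-0.1,0],
  [0,0,0,0,0,-0.1,0],
  [0,0,0,0,0,-0.1,0],
  [0,0,0,0,0,-0.1,0],
  [0,0,0,0,0,0,0],
])

```text
time: 14.3
eef_pos: [0.5074, -0.1569, 0.0994]
ee_rot: [0.001, 0.961, 0.277, 0.001]
ft_force: [-0.3, 0.8, 8.0]
gripper_width: 0.134
gripper_force: 30.0
```

Run:
```python
from h import *
s=ctrl.sense();print(s['time'],s['eef_pos'],np.degrees(yaw()),s['ft_force'],s['wrist_torque'],s['gripper_width']*88,s['joint_positions'].round(2))
```

```text
14.3 [ 0.507415   -0.156884    0.09944551] 32.14809709473532 [-0.33033948  0.79566246  8.02389371] [0.00940378 0.02274817 0.02434536] 11.790208610268948 [ 0.53  0.43 -0.4   1.93  0.23  0.82 -1.01]
```

play_rows([
  [0,0,0,0,0,-0.1,0],
  [0,0,0,0,0,-0.1,0],
  [0,0,0,0,0,-0.1,0],
  [0,0,0,0,0,-0.1,0],
  [0,0,0,0,0,-0.1,0],
  [0,0,0,0,0,0,0],
])

```text
time: 14.9
eef_pos: [0.5077, -0.1568, 0.0995]
ee_rot: [0.001, 0.863, 0.506, 0.001]
ft_force: [0.2, 0.1, 8.1]
gripper_width: 0.134
gripper_force: 30.0
```

play_rows([
  [0,0,0,0,0,-0.1,0],
  [0,0,0,0,0,-0.1,0],
  [0,0,0,0,0,-0.1,0],
  [0,0,0,0,0,-0.1,0],
  [0,0,0,0,0,-0.1,0],
  [0,0,0,0,0,-0.1,0],
  [0,0,0,0,0,0,0],
  [0,0,0,0,0,0,0],
])

```text
time: 15.7
eef_pos: [0.5077, -0.1566, 0.0995]
ee_rot: [0.001, 0.676, 0.737, 0.001]
ft_force: [0.8, 1.1, 8.5]
gripper_width: 0.135
gripper_force: 30.0
```

Run:
```python
from h import *
s=ctrl.sense();print(s['time'],s['eef_pos'],np.degrees(yaw()),s['ft_force'],s['wrist_torque'],s['gripper_width']*88,s['joint_positions'].round(2),goto([.5063,-.1567,.099],np.radians(95.5)))
```

```text
15.7 [ 0.50772985 -0.15661253  0.0995366 ] 94.99476326546878 [0.82421163 1.10518257 8.46752273] [-0.01133525 -0.23245145  0.06353319] 11.910135266422603 [ 0.72  0.48 -0.66  1.92  0.38  0.86 -0.05] (np.float64(0.0), np.float64(-0.0014), np.float64(0.0005), 'az', np.float64(-0.0088))
```

play_rows([
  [0,-0.0006,0,0,0,-0.01,0],
  [0,-0.0006,0,0,0,0,0],
  [0,0,-0.001,0,0,0,0],
  [0,0,-0.0005,0,0,0,0],
  [0,0,0,0,0,0,0],
], force=20)

```text
time: 16.2
eef_pos: [0.5076, -0.1566, 0.1013]
ee_rot: [0.002, 0.672, 0.741, 0.002]
ft_force: [3.9, 0.9, 6.7]
gripper_width: 0.137
gripper_force: 20.0
```

play_rows([
  [0,0,0,0,0,0,0.2],
  [0,0,0,0,0,0,0.3],
  [0,0,0,0,0,0,0.4],
  [0,0,0,0,0,0,0.5],
  [0,0,0,0,0,0,0.5],
  [0,0,0,0,0,0,0.5],
])

```text
time: 16.8
eef_pos: [0.5052, -0.1566, 0.0999]
ee_rot: [0.0, 0.672, 0.741, 0.0]
ft_force: [-0.4, -0.5, -0.7]
gripper_width: 0.491
gripper_force: 0.0
```

Run:
```python
from h import *
s=ctrl.sense();print(s['time'],s['eef_pos'],np.degrees(yaw()),s['ft_force'],s['wrist_torque'],s['gripper_width']*88)
```

```text
16.8 [ 0.50520431 -0.15660001  0.09992939] 95.56219791406367 [-0.37965074 -0.45304275 -0.67552733] [ 0.02693024 -0.07263629  0.03294291] 43.22325699957153
```

play_rows([
  [0,0,-0.02,0,0,0,0.5],
  [0,0,-0.04,0,0,0,0.5],
  [0,0,-0.05,0,0,0,0.5],
  [0,0,-0.03,0,0,0,0.5],
  [-0.045,0,0,0,0,0,0.5],
  [-0.045,0,0,0,0,0,0.5],
  [-0.045,0,0,0,0,0,0.5],
  [-0.045,0,0,0,0,0,0.5],
  [-0.045,0,0,0,0,0,0.5],
  [0,0,0,0,0,0,0.5],
])

```text
time: 17.8
eef_pos: [0.5249, -0.3883, 0.2383]
ee_rot: [0.0, 0.675, 0.738, -0.001]
ft_force: [0.1, 0.1, 0.6]
gripper_width: 0.499
gripper_force: 0.0
```

Run:
```python
from h import *
c=shot('top','t5');a=shot('side','s5')
f=lambda i,u,v:cv2.resize(i[v-30:v+30,u-40:u+40],None,fx=5,fy=5,interpolation=cv2.INTER_CUBIC)
cv2.imwrite('pics/c5.png',np.hstack([f(a['img'],382,195),f(c['img'],386,262)])[:,:,::-1])
P=cloud(c);Z=P[...,2];hsv=cv2.cvtColor(c['img'],cv2.COLOR_RGB2HSV)
o=np.zeros(Z.shape,bool);o[250:290,365:410]=1
o&=(hsv[...,0]<14)&(hsv[...,1]>160)
p=P[o&(Z>.11)];print('wing top',len(p),p.mean(0),p[:,2].round(3),cv2.minAreaRect((p[:,:2]*1000).astype(np.float32)))
bx=np.zeros_like(o);bx[205:290,365:435]=1
yb=bx&(hsv[...,0]>20)&(hsv[...,0]<33)&(hsv[...,1]>150)&(Z>.08)&(Z<.097)
k=cv2.morphologyEx(yb.astype(np.uint8),cv2.MORPH_CLOSE,np.ones((13,13)))
n,l,s,ce=cv2.connectedComponentsWithStats(k);i=1+s[1:,4].argmax()
W=np.array([ray(c,u,v,.088) for v,u in np.argwhere(l==i)])[:,:2]
print('boom',cv2.minAreaRect((W*1000).astype(np.float32)))
print(ctrl.sense()['eef_pos'])
```

```text
wing top 59 [ 0.50723739 -0.15367457  0.13358898] [0.133 0.135 0.133 0.136 0.132 0.138 0.139 0.13  0.133 0.133 0.133 0.112
 0.135 0.137 0.137 0.139 0.131 0.135 0.134 0.131 0.134 0.138 0.134 0.134
 0.115 0.133 0.134 0.132 0.135 0.133 0.132 0.136 0.132 0.132 0.134 0.135
 0.14  0.128 0.14  0.132 0.134 0.136 0.137 0.135 0.137 0.134 0.137 0.137
 0.136 0.129 0.134 0.136 0.138 0.135 0.133 0.137 0.135 0.13  0.119] ((507.10150146484375, -154.44996643066406), (10.865560531616211, 29.47938346862793), 1.6594107151031494)
boom ((578.360107421875, -150.0609588623047), (193.48374938964844, 41.66078186035156), 6.141732692718506)
[ 0.52656914 -0.38137211  0.23910984]
```

View pics/c5.png

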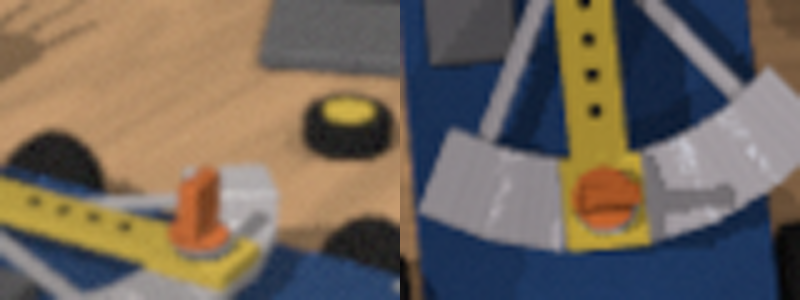

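The side crop shows the screw upright in the collar, with the wing from (200,240) to (208,175) across the boom. The top crop shows the flange centred at about (607,197) over the slot. I'll check tilt and centring by fitting a silhouette.

Run:
```python
from h import *
from scipy.optimize import minimize
from scipy.spatial.transform import Rotation as R
C=[dict(np.load(f'pics/{n}5.npz')) for n in('t','s')]
t=np.linspace(0,6.28,40);fl=np.array([[.0175*np.cos(a),.0175*np.sin(a),z] for a in t for z in(0,.004)])
wg=np.array([[x,y,z] for x in(-.015,.015) for y in(-.006,.006) for z in(.004,.038)])
M=[];S=8
for c,(u,v) in zip(C,((387,268),(382,195))):
    h=cv2.cvtColor(c['img'],cv2.COLOR_RGB2HSV);m=((h[...,0]<15)&(h[...,1]>165)&(h[...,2]>70)).astype(np.uint8)
    q=m[v-20:v+20,u-20:u+20];print(q.sum());M.append((c,u-20,v-20,cv2.resize(q*255.,None,fx=S,fy=S,interpolation=cv2.INTER_LINEAR)/255))
def cost(p):
    r=R.from_rotvec([p[3],p[4],0])*R.from_euler('z',p[2]);e=0
    for i,(c,u0,v0,m) in enumerate(M):
        k=np.zeros(m.shape,np.uint8)
        for b in(fl,wg):
            X=r.apply(b)+[p[0]/100,p[1]/100,p[5]/100];q=(c['R']@X.T).T+c['t'];q=q@c['mtx'].T;q=q[:,:2]/q[:,2:]
            q=((q-[u0,v0]+.5)*S-.5)*16
            cv2.fillConvexPoly(k,cv2.convexHull(q.round().astype(np.int32)),1,shift=4)
        e+=np.abs(k-m).sum()/m.sum()
    return e
x0=np.array([50.72,-15.6,1.62,0,0,9.6])
for d in([0]*6,[0,.1,0,.08,-.08,0]):
    s=minimize(cost,x0+d,method='Nelder-Mead',options=dict(initial_simplex=np.vstack([x0+d]+[x0+d+np.eye(6)[i]*[.2,.2,.1,.1,.1,.2][i] for i in range(6)]),maxiter=600));print(s.fun,s.x.round(3),np.hypot(*s.x[3:5]))
```

```text
114
102
0.5352758637891835 [ 5.1041e+01 -1.5796e+01  1.9650e+00 -1.4700e-01 -3.8000e-02  8.9260e+00] 0.15191331191864987
0.535955501906766 [ 5.1013e+01 -1.5776e+01  1.9550e+00 -1.5500e-01 -4.2000e-02  8.9690e+00] 0.16021610528591104
```

```bash
cat > fit.py <<'E'
from h import *
from scipy.optimize import minimize
from scipy.spatial.transform import Rotation as R
S=8
t=np.linspace(0,6.28,40);fl=np.array([[.0175*np.cos(a),.0175*np.sin(a),z] for a in t for z in(0,.004)])
wg=np.array([[x,y,z] for x in(-.015,.015) for y in(-.006,.006) for z in(.004,.038)])
def run(n,uv,x0,z):
    M=[]
    for k,(u,v) in zip('ts',uv):
        c=dict(np.load(f'pics/{"top" if n==0 and k=="t" else "side" if n==0 else k+str(n)}{0 if n==0 else ""}.npz'))
        h=c['img'].astype(int);m=((h[...,0]-h[...,2]>55)&(h[...,0]>1.75*h[...,1])).astype(np.uint8)[v-20:v+20,u-20:u+20]
        l=cv2.connectedComponents(m)[1];m=(l==np.bincount(l[l>0]).argmax()).astype(float)
        M.append((c,u-20,v-20,cv2.resize(m,None,fx=S,fy=S,interpolation=cv2.INTER_LINEAR)))
    def cost(p,full=False):
        r=R.from_rotvec([p[3],p[4],0])*R.from_euler('z',p[2]);e=[]
        for i,(c,u0,v0,m) in enumerate(M):
            k=np.zeros(m.shape,np.uint8)
            for b in(fl,wg):
                q=((r.apply(b)+[p[0]/100,p[1]/100,z])@c['R'].T+c['t'])@c['mtx'].T;q=q[:,:2]/q[:,2:]+p[5+2*i:7+2*i]*0
                cv2.fillConvexPoly(k,cv2.convexHull((((q-[u0,v0]+.5)*S-.5)*16).round().astype(np.int32)),1,shift=4)
            e.append(np.abs(k-m).sum()/m.sum())
        return e if full else sum(e)
    x0=np.array(list(x0)+[0]*2);st=[.2,.2,.1,.1,.1]
    s=minimize(cost,x0,method='Nelder-Mead',options=dict(initial_simplex=np.vstack([x0]+[x0+np.eye(5)[i]*st[i] for i in range(5)]),maxiter=500))
    print(n,[m[3].sum()/64 for m in M],np.round(cost(s.x,True),3),s.x.round(3),'upright',np.round(cost(np.r_[s.x[:3],0,0],True),3))
E
sed -i 's/+p\[5+2\*i:7+2\*i\]\*0//' fit.py
python3 - <<'E'
from fit import *
run(0,((256,236),(265,270)),(60.3,21.0,.5),.042)
run(5,((387,268),(382,195)),(50.7,-15.6,1.65),.0955)
E
```

```text
0 [np.float64(102.0), np.float64(156.0)] [0.253 0.443] [ 6.0599e+01  2.1046e+01  5.1400e-01 -2.4000e-02 -1.1000e-01] upright [0.277 0.459]
5 [np.float64(111.0), np.float64(93.0)] [0.239 0.482] [ 50.933 -15.76    2.034  -0.164  -0.064] upright [0.287 0.496]
```

The silhouette fit is too coarse: it gives 0.11 rad for the screw in the stand, which was known to be upright. I'll average some depth frames and fit planes to the flange and wing faces instead.

Run:
```python
from h import *
L=[ctrl.read_camera('top') for _ in range(24)]
c=dict(L[0]);c['range_z']=np.median([x['range_z'] for x in L],0);c['img']=np.mean([x['img'] for x in L],0)
P=cloud(c);h=c['img'];m=(h[...,0]-h[...,2]>50)&(h[...,0]>1.7*h[...,1])
b=np.zeros(m.shape,bool);b[250:285,370:405]=1;m&=b
for lo,hi,n in((.095,.106,'flange'),(.127,.142,'wing top')):
    p=P[m&(P[...,2]>lo)&(P[...,2]<hi)];A=np.c_[p[:,:2]-p[:,:2].mean(0),np.ones(len(p))];s,res,*_=np.linalg.lstsq(A,p[:,2],rcond=None)
    print(n,len(p),p.mean(0).round(4),'slope',s[:2].round(3),'rms',np.sqrt(res/len(p)),cv2.minAreaRect((p[:,:2]*1000).astype(np.float32)))
# boom plane as reference
y=(h[...,0]-h[...,2]>60)&(h[...,0]<1.5*h[...,1]);bb=np.zeros_like(b);bb[215:285,365:410]=1
p=P[y&bb&(P[...,2]>.08)&(P[...,2]<.096)];A=np.c_[p[:,:2]-p[:,:2].mean(0),np.ones(len(p))];s,res,*_=np.linalg.lstsq(A,p[:,2],rcond=None);print('boom',len(p),s,np.sqrt(res/len(p)))
cv2.imwrite('pics/avg.png',cv2.resize(h[245:285,362:412].astype(np.float32),None,fx=12,fy=12,interpolation=cv2.INTER_CUBIC)[:,:,::-1])
```

```text
flange 53 [ 0.5085 -0.1561  0.1007] slope [-0.003  0.018] rms [0.00089792] ((508.7088623046875, -154.76954650878906), (27.20381736755371, 27.832427978515625), 0.8037140369415283)
wing top 54 [ 0.5074 -0.154   0.134 ] slope [ 0.078 -0.04 ] rms [0.00150854] ((507.1221618652344, -154.6023712158203), (10.617646217346191, 28.73571014404297), 1.044954538345337)
boom 650 [0.00170942 0.00045721 0.08909693] [0.00068856][ WARN:0@21.700] global loadsave.cpp:1063 imwrite_ Unsupported depth image for selected encoder is fallbacked to CV_8U.
```

View pics/avg.png

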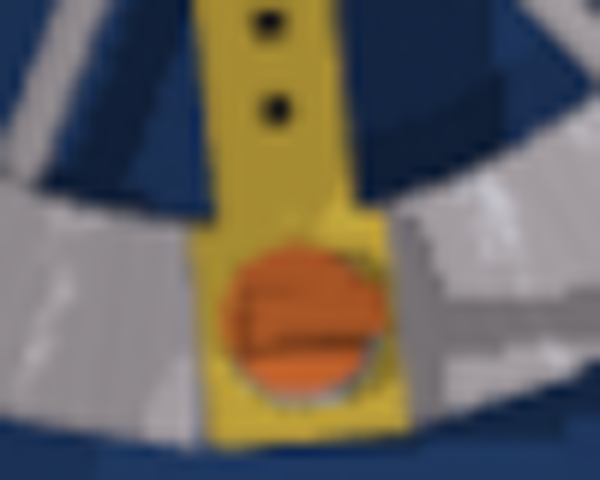

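The averaged view shows the flange level (slope about 0.02) and its height about 7.6 mm above the boom. More grey collar shows at the tip side, (300,400), so the screw sits about 1–3 mm towards the pivot. That is close to the 4 mm limit, so I'll regrip it and nudge it about 1.8 mm towards the tip.

Run:
```python
from h import *
s=ctrl.sense();print(s['time'],s['eef_pos'],s['ee_rot'],goto([.5076,-.1566,.15],np.radians(95.5)))
```

```text
19.1 [ 0.52676802 -0.38061238  0.24014487] [1.33589204e-05 6.71997061e-01 7.40553813e-01 4.79043139e-06] (np.float64(0.2248), np.float64(0.0026), np.float64(0.0901), 'az', np.float64(0.001))
```

play_rows([
  [0.045,0.0005,0,0,0,0,0.5],
  [0.045,0.0005,0,0,0,0,0.5],
  [0.045,0.0005,0,0,0,0,0.5],
  [0.045,0.0005,0,0,0,0,0.5],
  [0.0448,0.0006,0,0,0,0,0.5],
  [0,0,0.04,0,0,0,0.5],
  [0,0,0.03,0,0,0,0.5],
  [0,0,0.01,0,0,0,0.5],
  [0,0,0,0,0,0,0.5],
  [0,0,0,0,0,0,0.5],
])

```text
time: 20.1
eef_pos: [0.5084, -0.1568, 0.1612]
ee_rot: [0.0, 0.672, 0.74, 0.0]
ft_force: [-0.5, -0.3, 0.8]
gripper_width: 0.501
gripper_force: 0.0
```

Run:
```python
from h import *
s=ctrl.sense();print(s['time'],s['eef_pos'],s['ft_force'],goto([.5076,-.1566,.102],np.radians(95.5)))
```

```text
20.1 [ 0.50836665 -0.15679801  0.16120902] [-0.48581169 -0.26496939  0.83881359] (np.float64(0.0003), np.float64(-0.0007), np.float64(0.0592), 'az', np.float64(0.0006))
```

play_rows([
  [0,-0.0005,0.02,0,0,0,0.5],
  [0,0,0.02,0,0,0,0.5],
  [0,0,0.01,0,0,0,0.5],
  [0,0,0.004,0,0,0,0.5],
  [0,0,0,0,0,0,0.5],
  [0,0,0,0,0,0,0.5],
])

```text
time: 20.7
eef_pos: [0.5078, -0.1567, 0.1071]
ee_rot: [0.001, 0.672, 0.741, 0.0]
ft_force: [-0.3, -0.2, 0.6]
gripper_width: 0.496
gripper_force: 0.0
```

play_rows([
  [0,0,0,0,0,0,0.3],
  [0,0,0,0,0,0,0.2],
  [0,0,0,0,0,0,0],
  [0,0,0,0,0,0,0],
  [0,0,0,0,0,0,0],
], force=20)

```text
time: 21.2
eef_pos: [0.5074, -0.1567, 0.1063]
ee_rot: [0.0, 0.672, 0.741, 0.0]
ft_force: [0.3, -0.7, 0.2]
gripper_width: 0.132
gripper_force: 20.0
```

play_rows([
  [0,0,0.001,0,0,0,0],
  [0,0,0.001,0,0,0,0],
  [0,0,0,0,0,0,0],
])

```text
time: 21.5
eef_pos: [0.5075, -0.1567, 0.1047]
ee_rot: [0.0, 0.672, 0.741, 0.0]
ft_force: [-0.7, 0.6, 7.5]
gripper_width: 0.138
gripper_force: 20.0
```

play_rows([
  [0,-0.0007,0,0,0,0,0],
  [0,-0.0007,0,0,0,0,0],
  [0,-0.0006,0,0,0,0,0],
  [0,0,0,0,0,0,0],
  [0,0,0,0,0,0,0],
])

```text
time: 22.0
eef_pos: [0.5073, -0.1567, 0.1054]
ee_rot: [0.002, 0.672, 0.741, 0.001]
ft_force: [2.8, 1.0, 6.8]
gripper_width: 0.139
gripper_force: 20.0
```

play_rows([
  [0,-0.001,0,0,0,0,0],
  [0,-0.001,0,0,0,0,0],
  [0,0,0,0,0,0,0],
  [0,0,0,0,0,0,0],
])

```text
time: 22.4
eef_pos: [0.5058, -0.1569, 0.1056]
ee_rot: [0.002, 0.672, 0.741, 0.002]
ft_force: [4.4, 0.4, 6.9]
gripper_width: 0.134
gripper_force: 20.0
```

It slid 1.6 mm, as intended. I'll take off the side load, then release and retreat.

play_rows([
  [0,0.001,0,0,0,0,0],
  [0,0.001,-0.001,0,0,0,0],
  [0,0,-0.0005,0,0,0,0],
  [0,0,0,0,0,0,0],
])

```text
time: 22.8
eef_pos: [0.5059, -0.1568, 0.1062]
ee_rot: [0.001, 0.672, 0.741, 0.0]
ft_force: [1.0, 0.8, 5.6]
gripper_width: 0.135
gripper_force: 20.0
```

play_rows([
  [0,0,0,0,0,0,0.2],
  [0,0,0,0,0,0,0.3],
  [0,0,0,0,0,0,0.5],
  [0,0,0,0,0,0,0.5],
  [0,0,-0.02,0,0,0,0.5],
  [0,0,-0.04,0,0,0,0.5],
  [0,0,-0.04,0,0,0,0.5],
  [0,0,-0.03,0,0,0,0.5],
])

```text
time: 23.6
eef_pos: [0.5054, -0.1566, 0.2378]
ee_rot: [0.001, 0.672, 0.741, 0.0]
ft_force: [-0.0, -0.3, -0.8]
gripper_width: 0.498
gripper_force: 0.0
```

play_rows([
  [-0.045,0,0,0,0,0,0.5],
  [-0.045,0,0,0,0,0,0.5],
  [-0.045,0,0,0,0,0,0.5],
  [-0.045,0,0,0,0,0,0.5],
  [-0.045,0,0,0,0,0,0.5],
  [0,0,0,0,0,0,0.5],
  [0,0,0,0,0,0,0.5],
])

```text
time: 24.3
eef_pos: [0.5263, -0.3815, 0.2346]
ee_rot: [-0.001, 0.673, 0.74, 0.0]
ft_force: [-0.0, 0.7, -0.2]
gripper_width: 0.5
gripper_force: 0.0
```

Run:
```python
from h import *
L=[ctrl.read_camera('top') for _ in range(24)]
c=dict(L[0]);c['range_z']=np.median([x['range_z'] for x in L],0);c['img']=np.mean([x['img'] for x in L],0)
P=cloud(c);h=c['img'];m=(h[...,0]-h[...,2]>50)&(h[...,0]>1.7*h[...,1])
b=np.zeros(m.shape,bool);b[250:285,370:405]=1;m&=b
for lo,hi,n in((.095,.106,'flange'),(.127,.142,'wing top')):
    p=P[m&(P[...,2]>lo)&(P[...,2]<hi)];A=np.c_[p[:,:2]-p[:,:2].mean(0),np.ones(len(p))];s,res,*_=np.linalg.lstsq(A,p[:,2],rcond=None)
    print(n,len(p),p.mean(0).round(4),'slope',s[:2].round(3),cv2.minAreaRect((p[:,:2]*1000).astype(np.float32)))
cv2.imwrite('pics/avg2.png',cv2.resize(h[245:285,362:412].astype(np.float32),None,fx=12,fy=12,interpolation=cv2.INTER_CUBIC)[:,:,::-1].clip(0,255).astype(np.uint8))
s=ctrl.sense();print(s['time'],s['eef_pos'])
```

```text
flange 57 [ 0.5073 -0.1558  0.1005] slope [-0.009  0.024] ((507.37042236328125, -154.81402587890625), (29.94856071472168, 27.886653900146484), 0.29876944422721863)
wing top 52 [ 0.5053 -0.1545  0.1342] slope [ 0.111 -0.035] ((505.3352355957031, -154.98179626464844), (11.480958938598633, 28.42840003967285), 7.574220180511475)
25.5 [ 0.52687505 -0.38075286  0.23559636]
```

View pics/avg2.png

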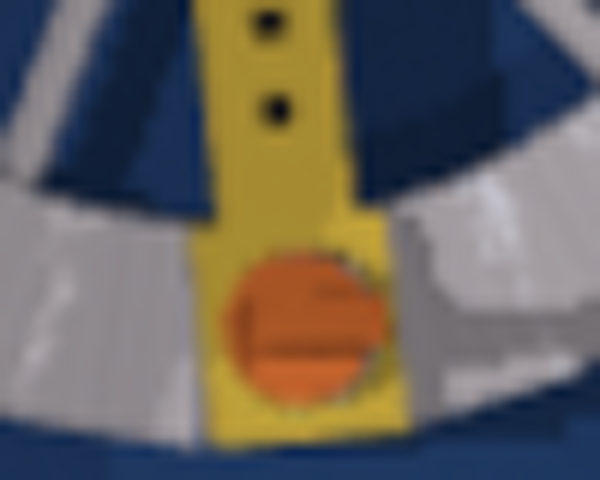

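The flange now covers the collar evenly, centred at about (305,325). It is level and at the locked height, with the wing across the boom. I'm handing the job in.

```bash
python3 -c "
from bench import ctrl
print(ctrl.job_done())"
```

```text
the job is handed in; nothing more can be done
None
```

I handed the job in at about 25 s; no verdict came back. My last camera check showed the orange thumbscrew through the boom and lock plate, given a quarter turn and let go. It was level, within about 1 mm of centre, with its flange about 7.5 mm above the boom and the arm clear.

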